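# Find the tin with the most sinkers by heft

## Robot

A 6-joint arm with a two-finger parallel gripper is mounted at the origin on the work surface. World frame = base frame: x ahead of the robot, y to its left, z up, the work surface at z = 0. Lengths are in m, angles in degrees, forces in N, time in s.
With the tool pointing down it reaches from about 0.4 to 0.825 m from the base axis. Payload 7 kg.
Tool frame: the origin (TCP) lies on the centre line of the jaws, within the pads' length; the fingertips stand 8 mm ahead of it and the grasp point (between the pads) lies 11 mm behind it; z points along the fingers, y is the line along which they close (so a half turn about z gives the same grasp; the last joint's range is limited). The gripper opens to 88 mm and grips with 3 to 60 N. Pads are 19 mm wide; open, the fingers measure 130 mm over their backs; the gripper's body (78 mm by 193 mm) begins 47 mm behind the grasp point.
Start: joints at [-48.466, 20.546, 0.682, 0, -70.136, -16.507], TCP at [0.286, -0.612, 0.235] pointing down, gripper open.
Joint ranges: [-176.03, 176.03], [-82.01, 121.73], [-58.28, 71.71], [-173.87, 95.51], [-174.79, -0.11], [-173.66, 173.66]. Speed limits (degrees/s): [136.94, 136.94, 172.46, 180, 180, 180].

## Interface

Orientations are given as [roll, pitch, yaw] about the fixed x, y, z axes, in that order (R = Rz(yaw) Ry(pitch) Rx(roll)).
In Python, from plant import telemetry, viewer, close_job, models gives the robot as it stands.
- The arm moves only by the shell command python3 -m handwheel 'ROWS' [FORCE]. ROWS is JSON, a list of rows, each an object with "grip": the closure, from -1 (fully open) to 1 (shut); "travel": the shift along the tool's x, y, z as a fraction of full scale, a list of three; "spin": the turn about the tool's z as a fraction of full scale. A call has 1 to 8 rows; each row shifts and turns the commanded pose from where the row before left it, along the tool's axes as they then stand; what a row does not reach is not made up. Full scale, the value 1, is 0.025 m for a shift and 5 degrees for a turn. A row lasts 1/8 s, in which the tool goes at most 62.5 mm and 10.7 degrees, less where a joint would pass 70% of its speed; a pose out of reach is approached as far as the arm can. A call with a number of a shift or a turn outside -1 to 1 is refused whole. A call with a gripper value outside its range is refused whole. The fingers move at their own pace and stop on an object; FORCE is the grip in N (left out, the last holds). Time passes only in rows, so rows that do not move let the fingers close. It gives the time, the measured TCP pose, the force, the opening and the grip force at its end, in the units of the state.
- telemetry.get_state(): the state, without advancing time (a new reading comes with each control period).
- viewer.capture(name): name is "scene" or "side" or "wrist"; returns the picture (384x512x3 uint8, red, green, blue); there is no depth.
- viewer.calibration(name): a dict with "fx", "fy", "cx", "cy" (pixels), "T" (4x4, takes a point from camera to world coordinates); the wrist camera has in their place "T_tool_cam" (4x4, takes a point from camera to tool coordinates, whose origin is the TCP and whose axes are the flange's). Camera axes: x right, y down, z forward; pixel columns grow to the right and rows downward; lengths in m; the calibration is good to about 2 mm. A picture is of the moment at which its call begins: read the wrist's pose just before it. calibration takes no time and is no camera call.
- close_job(): hands the job in; it is judged then, once.
Trained networks look in the newest picture that a camera, given by its name, has taken for a name from the list of things; names that differ only in an ending like _2 or _b are one class to them, and where a whole thing is asked for, a point or a joint stands for the part that bears it (a point fixed in the world has none). Each returns a list of dicts, best first, with "p" (0 to 1); they miss things now and then, are a little off and sometimes report something else, mostly with a low value. They report only what shows in the picture. A call takes as long as a camera call. They do not tell look-alikes from the thing itself.
- models.find_in(camera, thing): "position" ([column, row] in pixels, amid what is visible of it).
The state is a dict: "time_s": time; "joints": joint angles; "qd": joint speeds; "joint_torque": joint torques, N m; "tcp_pos": TCP position; "eef_rot": TCP orientation; "contact_force": force on the tool from outside, world axes, zero at the start; "moment": the same for the moment, N m; "gripper_width": finger opening in m; "gripper_force": force on a finger pad.
Only numpy, scipy, OpenCV 4.12 (cv2) and the standard library are available. Lean on these libraries where they do the work, as an engineer would, in place of code of your own. Each camera call takes 0.05 s, during which the arm holds its last target. There are 200 camera calls.

## Task

Three identical closed sinker tins stand in a row on the rubber mat on the counter and one holds clearly more lead than the others. Going from the robot's left to its right, lift each tin clear of the mat for a moment to feel its weight and set it gently back upright where it stood (the last may stay in hand if it is the heaviest). Finish while holding the heaviest tin upright and still, at least 15 cm above the mat, with the other two standing in their places and the other things on the counter left undisturbed.

Things in the scene. Friction and masses are not known exactly. Their poses are not given: they have to be found in the camera images.
- tin_left: closed round aluminium tin of sinkers, one of three alike: 56 mm diameter (57 at the lid band), 76 mm tall, lid fast, standing upright; origin at the centre of its underside, z up. Weighs 0.15 to 0.71 kg (inside pack may shift 3 mm); any of the three may be the heaviest, by 0.19 kg or more. This is the one farthest left seen from the robot (largest y).
- tin_middle: closed round aluminium tin of sinkers, one of three alike: 56 mm diameter (57 at the lid band), 76 mm tall, lid fast, standing upright; origin at the centre of its underside, z up. Weighs 0.15 to 0.71 kg (inside pack may shift 3 mm); any of the three may be the heaviest, by 0.19 kg or more. This is the one in the middle of the three.
- tin_right: closed round aluminium tin of sinkers, one of three alike: 56 mm diameter (57 at the lid band), 76 mm tall, lid fast, standing upright; origin at the centre of its underside, z up. Weighs 0.15 to 0.71 kg (inside pack may shift 3 mm); any of the three may be the heaviest, by 0.19 kg or more. This is the one farthest right seen from the robot (smallest y).
- mat: flat dark rubber non-slip mat, 280 x 680 x 4 mm (x, y, z), fixed on the counter under the tins, square to the robot; origin at the centre of its underside. The tins stand on it at least 110 mm apart, centre to centre
- carrier: closed three-tier aluminium lunch carrier, 122 mm across, 199 mm tall to the top of its bail handle, standing on the counter to the left of the tins; origin at the centre of its underside. Not to be disturbed
- tray: green plastic tackle tray, 130 x 220 x 35 mm (x, y, z), with two wooden float sticks fast across it (to 49 mm high), beyond the tins; origin at the centre of its underside. Not to be disturbed
- opener: flat stainless bottle opener, 151 x 32 x 5 mm, lying beyond the tins on the left; origin on its underside, 65 mm from the tail end, x towards its eye. Not to be disturbed
- reel: grey plastic fishing reel lying on its side, 68 mm diameter, 48 mm tall, its foot reaching 74 mm to its -y side; right of the tins; origin at the underside of the round body. Not to be disturbed
Not all that is in view belongs to the job. Leave any brown or pink look-alike of the tin_right alone.

How it is judged (in metres and radians):
On the way, in this order (a step that is already met when the one before it is completed fails the run):
1. the left tin is held clear of the mat by the gripper (20 mm or more), the other two standing on the mat (height (world z) of tin_left above 0.024 m and contact force between tin_left and the fingers above 1 N and contact force between tin_left and mat below 0.1 N and height (world z) of each of tin_middle, tin_right below 0.014 m), for 0.2 s.
2. the middle tin is held clear of the mat by the gripper (20 mm or more), the other two standing on the mat (height (world z) of tin_middle above 0.024 m and contact force between tin_middle and the fingers above 1 N and contact force between tin_middle and mat below 0.1 N and height (world z) of each of tin_left, tin_right below 0.014 m), for 0.2 s.
3. the right tin is held clear of the mat by the gripper (20 mm or more), the other two standing on the mat (height (world z) of tin_right above 0.024 m and contact force between tin_right and the fingers above 1 N and contact force between tin_right and mat below 0.1 N and height (world z) of each of tin_left, tin_middle below 0.014 m), for 0.2 s.
At the end, for the whole second after the job is handed in: the heaviest tin is held by the fingers, underside over 120 mm above the mat, within 0.35 rad of upright, under 0.05 m/s, touching neither mat nor carrier; the two lighter (each bearing under 4.5 N on the mat) stand upright, untouched, within 40 mm of their start (((height (world z) of tin_left above 0.124 m and contact force between tin_left and the fingers above 1 N and contact force between tin_left and mat below 0.1 N and angle between tin_left's own z axis and vertical below 0.35 rad and linear speed of tin_left below 0.05 m/s and contact force between tin_left and carrier below 0.1 N and height (world z) of each of tin_middle, tin_right below 0.014 m and angle between each of tin_middle, tin_right's own z axis and vertical below 0.1 rad and distance of each of tin_middle, tin_right from where it was at the start of the episode below 0.04 m and linear speed of each of tin_middle, tin_right below 0.02 m/s and contact force between tin_middle and mat between 0.8 and 4.5 N and contact force between each of tin_middle, tin_right and the fingers below 0.1 N and contact force between tin_right and mat between 0.8 and 4.5 N) or (height (world z) of tin_middle above 0.124 m and contact force between tin_middle and the fingers above 1 N and contact force between tin_middle and mat below 0.1 N and angle between tin_middle's own z axis and vertical below 0.35 rad and linear speed of tin_middle below 0.05 m/s and contact force between tin_middle and carrier below 0.1 N and height (world z) of each of tin_left, tin_right below 0.014 m and angle between each of tin_left, tin_right's own z axis and vertical below 0.1 rad and distance of each of tin_left, tin_right from where it was at the start of the episode below 0.04 m and linear speed of each of tin_left, tin_right below 0.02 m/s and contact force between tin_left and mat between 0.8 and 4.5 N and contact force between each of tin_left, tin_right and the fingers below 0.1 N and contact force between tin_right and mat between 0.8 and 4.5 N) or (height (world z) of tin_right above 0.124 m and contact force between tin_right and the fingers above 1 N and contact force between tin_right and mat below 0.1 N and angle between tin_right's own z axis and vertical below 0.35 rad and linear speed of tin_right below 0.05 m/s and contact force between tin_right and carrier below 0.1 N and height (world z) of each of tin_left, tin_middle below 0.014 m and angle between each of tin_left, tin_middle's own z axis and vertical below 0.1 rad and distance of each of tin_left, tin_middle from where it was at the start of the episode below 0.04 m and linear speed of each of tin_left, tin_middle below 0.02 m/s and contact force between tin_left and mat between 0.8 and 4.5 N and contact force between each of tin_left, tin_middle and the fingers below 0.1 N and contact force between tin_middle and mat between 0.8 and 4.5 N))); the arm keeps its last pose, push and grip.
It fails at once if a bystander (carrier, tray, opener or reel) is disturbed: moved more than 30 mm (distance of any of carrier, tray, opener, reel from where it was at the start of the episode above 0.03 m).
It fails at once if a tin is tipped over (angle between any of tin_left, tin_middle, tin_right's own z axis and vertical above 0.8 rad).
It fails at once if a tin is dropped (falls free of the fingers at over 0.45 m/s, a drop of about 10 mm) ((linear speed of tin_left above 0.45 m/s and contact force between tin_left and the fingers below 0.1 N) or (linear speed of tin_middle above 0.45 m/s and contact force between tin_middle and the fingers below 0.1 N) or (linear speed of tin_right above 0.45 m/s and contact force between tin_right and the fingers below 0.1 N)).
It fails at once if a tin is slammed on the mat (over 70 N) (contact force between any of tin_left, tin_middle, tin_right and mat above 70 N).
It also fails if it takes over 72 s, if anything falls off the work surface, if the arm or the gripper's body presses on something with over 40 N, if the wrist force passes 120 N, or if a joint passes its speed limit or range.

## Working session

There is one attempt and no reset: what is moved stays moved. The work goes in short steps, Python scripts to look and compute and a shell command to move; the robot and the scene stay as the last step left them, time stands still between calls to the robot, and variables do not carry over. Pictures are saved under pics/ and viewed, at most 10 in all, crops included, and the job is handed in when it is done.

```bash
mkdir -p pics; cat > h.py <<'E'
import numpy as np, cv2
from plant import telemetry, viewer, close_job, models
def ray(cam,px,z):
    c=viewer.calibration(cam); T=np.array(c["T"])
    d=T[:3,:3]@np.array([(px[0]-c["cx"])/c["fx"],(px[1]-c["cy"])/c["fy"],1]); o=T[:3,3]
    return o+d*(z-o[2])/d[2]
def snap(cam,name):
    im=viewer.capture(cam); cv2.imwrite(f"pics/{name}.png",im[:,:,::-1]); return im
E
python3 - <<'E'
from h import *
s=telemetry.get_state(); print({k:np.round(v,3).tolist() for k,v in s.items()})
for cam in("scene","side"):
    snap(cam,cam+"0"); print(cam,np.round(np.array(viewer.calibration(cam)["T"])[:3,3],2))
    for t,z in(("tin_left",.042),("tin_right",.042),("carrier",.09),("reel",.024),("opener",.003),("tray",.02)):
        for r in models.find_in(cam,t): print(t,np.round(r["position"]),round(r["p"],2),np.round(ray(cam,r["position"],z),3))
a=cv2.imread("pics/scene0.png");b=cv2.imread("pics/side0.png")
cv2.imwrite("pics/both.png",cv2.resize(np.vstack([a,b]),None,fx=.78,fy=.78))
E
```

```text
{'time_s': 0.0, 'joints': [-48.467, 20.59, 0.635, -0.02, -70.136, -16.508], 'qd': [-0.082, -0.03, -0.002, 0.025, -0.079, 0.002], 'joint_torque': [0.0, -58.272, 29.305, 6.997, 0.007, -0.0], 'tcp_pos': [0.285, -0.611, 0.234], 'eef_rot': [179.907, -0.008, -154.981], 'contact_force': [0.472, 0.577, -0.392], 'moment': [0.045, -0.048, 0.004], 'gripper_force': 0.0, 'gripper_width': 0.088}
scene [ 1.26 -0.5   1.21]
tin_left [285. 155.] 0.84 [0.486 0.207 0.042]
tin_right [201. 212.] 0.94 [ 0.504 -0.168  0.042]
tin_right [138. 250.] 0.68 [ 0.502 -0.402  0.042]
tin_right [155. 184.] 0.56 [ 0.308 -0.227  0.042]
carrier [364. 126.] 0.58 [0.59  0.492 0.09 ]
reel [136. 288.] 0.7 [ 0.6   -0.466  0.024]
reel [205. 210.] 0.52 [ 0.494 -0.149  0.024]
opener [338. 200.] 0.55 [0.733 0.236 0.003]
tray [292. 254.] 0.68 [ 0.8   -0.027  0.02 ]
side [0.34 0.89 0.83]
tin_left [251. 251.] 0.85 [0.499 0.214 0.042]
tin_right [277. 168.] 0.83 [ 0.497 -0.154  0.042]
tin_right [341. 161.] 0.76 [ 0.295 -0.245  0.042]
tin_right [289. 133.] 0.56 [ 0.493 -0.379  0.042]
carrier [179. 335.] 0.72 [0.579 0.505 0.09 ]
reel [267. 124.] 0.84 [ 0.591 -0.452  0.024]
opener [161. 247.] 0.6 [0.751 0.222 0.003]
tray [180. 187.] 0.73 [ 0.784 -0.014  0.02 ]
```

View pics/scene0.png

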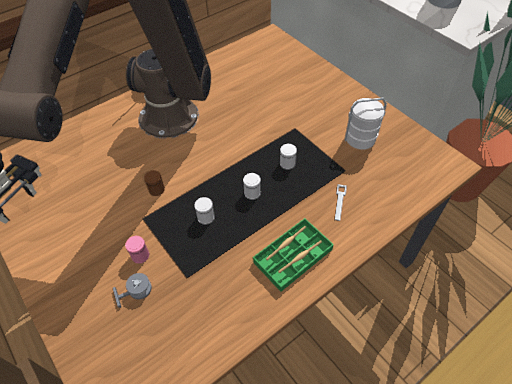

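View pics/side0.png

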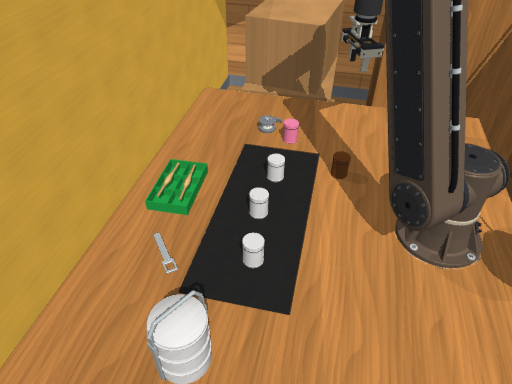

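The three white tins on the mat, at scene px (288,156), (252,186) and (204,211), are left, middle and right. The pink one (137,250) and the brown one (154,184) stand off the mat and are the look-alikes. I'll confirm this in a crop and triangulate.

```bash
python3 - <<'E'
from h import *
def rr(cam,px):
    c=viewer.calibration(cam);T=np.array(c["T"]);d=T[:3,:3]@np.array([(px[0]-c["cx"])/c["fx"],(px[1]-c["cy"])/c["fy"],1]);return T[:3,3],d/np.linalg.norm(d)
for n,a,b in(("L",(288,156.5),(253.5,251)),("M",(252,186.5),(259,203.5)),("R",(204.5,211),(276,168))):
    o,d=rr("scene",a);p,e=rr("side",b)
    s=np.linalg.lstsq(np.c_[d,-e],p-o,rcond=None)[0]
    print(n,np.round((o+d*s[0]+p+e*s[1])/2,3),np.round(np.linalg.norm(o+d*s[0]-p-e*s[1]),4))
im=cv2.imread("pics/scene0.png")[120:300,100:360]
cv2.imwrite("pics/crop.png",cv2.resize(im,None,fx=3,fy=3,interpolation=2))
E
```

```text
L [0.495 0.211 0.039] 0.005
M [0.521 0.026 0.038] 0.0058
R [ 0.504 -0.158  0.039] 0.0056
```

View pics/crop.png

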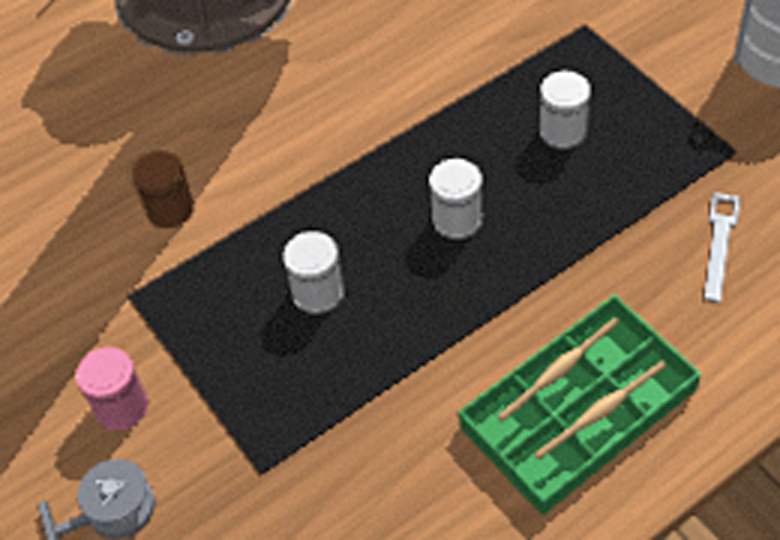

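```bash
python3 -m handwheel '[{"grip":-1,"travel":[-1,0.47,0],"spin":0},{"grip":-1,"travel":[-1,0.47,0],"spin":0},{"grip":-1,"travel":[-0.5,0.2,0],"spin":1},{"grip":-1,"travel":[0,0,0],"spin":1},{"grip":-1,"travel":[0,0,0],"spin":1},{"grip":-1,"travel":[0,0,0],"spin":1},{"grip":-1,"travel":[0,0,0],"spin":1},{"grip":-1,"travel":[0,0,0],"spin":0}]' 20; 
```

```text
time_s: 1.7
tcp_pos: [0.3301, -0.5594, 0.2346]
eef_rot: [-180.0, 0.0, -179.9]
contact_force: [-0.1, 0.5, 0.3]
gripper_width: 0.0876
gripper_force: 0.0
```

The crop shows three plain aluminium tins on the mat, with pink and brown off it. Now sweep to the left tin.

```bash
python3 -m handwheel '[{"grip":-1,"travel":[-0.5,1,0],"spin":0},{"grip":-1,"travel":[-0.5,1,0],"spin":0},{"grip":-1,"travel":[-0.5,1,0],"spin":0},{"grip":-1,"travel":[-0.5,1,0],"spin":0},{"grip":-1,"travel":[-0.5,1,0],"spin":0},{"grip":-1,"travel":[-0.5,1,0],"spin":0},{"grip":-1,"travel":[-0.5,1,0],"spin":0},{"grip":-1,"travel":[-0.5,1,0],"spin":0}]' 
python3 -m handwheel '[{"grip":-1,"travel":[-0.3,1,0],"spin":0},{"grip":-1,"travel":[-0.3,1,0],"spin":0},{"grip":-1,"travel":[-0.3,1,0],"spin":0},{"grip":-1,"travel":[-0.3,1,0],"spin":0},{"grip":-1,"travel":[-0.3,1,0],"spin":0},{"grip":-1,"travel":[-0.3,1,0],"spin":0},{"grip":-1,"travel":[-0.3,1,0],"spin":0},{"grip":-1,"travel":[-0.3,1,0],"spin":0}]' 
python3 -m handwheel '[{"grip":-1,"travel":[0,1,0],"spin":0},{"grip":-1,"travel":[0,1,0],"spin":0},{"grip":-1,"travel":[0,1,0],"spin":0},{"grip":-1,"travel":[0,1,0],"spin":0},{"grip":-1,"travel":[0,1,0],"spin":0},{"grip":-1,"travel":[0,1,0],"spin":0},{"grip":-1,"travel":[0,1,0],"spin":0},{"grip":-1,"travel":[0,1,0],"spin":0}]' 
python3 -m handwheel '[{"grip":-1,"travel":[0,1,0],"spin":0},{"grip":-1,"travel":[0,1,0],"spin":0},{"grip":-1,"travel":[0,1,0],"spin":0},{"grip":-1,"travel":[0,1,0],"spin":0},{"grip":-1,"travel":[0,1,0],"spin":0},{"grip":-1,"travel":[0,0.5,0],"spin":0},{"grip":-1,"travel":[0,0,0],"spin":0},{"grip":-1,"travel":[0,0,0],"spin":0}]'
cat > w.py <<'E'
from h import *
from scipy.spatial.transform import Rotation as Ro
import sys
s=telemetry.get_state();im=snap("wrist",sys.argv[1])
c=viewer.calibration("wrist");A=np.eye(4);A[:3,:3]=Ro.from_euler("xyz",s["eef_rot"],degrees=True).as_matrix();A[:3,3]=s["tcp_pos"]
T=A@np.array(c["T_tool_cam"]);print(np.round(T[:3,3],3),np.round(s["tcp_pos"],4),np.round(s["contact_force"],2))
for r in models.find_in("wrist","tin_left"):
    px=r["position"];d=T[:3,:3]@np.array([(px[0]-c["cx"])/c["fx"],(px[1]-c["cy"])/c["fy"],1])
    for z in(.08,.06):print(np.round(px),round(r["p"],2),np.round(T[:3,3]+d*(z-T[2,3])/d[2],4))
E
python3 w.py w1
```

```text
time_s: 2.7
tcp_pos: [0.4304, -0.3585, 0.2347]
eef_rot: [-180.0, 0.0, -179.8]
contact_force: [1.1, 0.2, 0.2]
gripper_width: 0.0878
gripper_force: 0.0
time_s: 3.7
tcp_pos: [0.4901, -0.1584, 0.2348]
eef_rot: [180.0, 0.0, -179.8]
contact_force: [0.4, -0.5, 0.1]
gripper_width: 0.0878
gripper_force: 0.0
time_s: 4.7
tcp_pos: [0.4898, 0.0415, 0.2348]
eef_rot: [180.0, 0.0, -179.8]
contact_force: [1.9, -0.8, -0.0]
gripper_width: 0.0879
gripper_force: 0.0
time_s: 5.7
tcp_pos: [0.4897, 0.1776, 0.2346]
eef_rot: [-180.0, -0.0, -180.0]
contact_force: [-0.0, -0.6, 0.8]
gripper_width: 0.0877
gripper_force: 0.0
[0.416 0.178 0.385] [0.4897 0.1776 0.2346] [-0.03 -0.56  0.76]
[287. 180.] 0.57 [0.491  0.2101 0.08  ]
[287. 180.] 0.57 [0.496  0.2122 0.06  ]
```

View pics/w1.png

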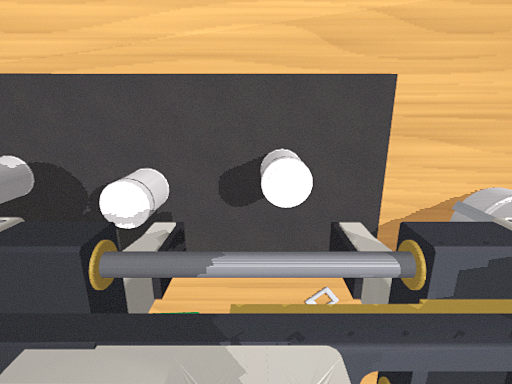

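The tin lid is at (287,180), giving (0.491, 0.210), which agrees with the triangulation. Align and descend.

```bash
python3 -m handwheel '[{"grip":-1,"travel":[-0.13,0.7,0],"spin":0},{"grip":-1,"travel":[0,0.63,0],"spin":0},{"grip":-1,"travel":[0,0,1],"spin":0},{"grip":-1,"travel":[0,0,1],"spin":0},{"grip":-1,"travel":[0,0,1],"spin":0},{"grip":-1,"travel":[0,0,1],"spin":0},{"grip":-1,"travel":[0,0,1],"spin":0},{"grip":-1,"travel":[0,0,0],"spin":0}]'
python3 w.py w2
```

```text
time_s: 6.8
tcp_pos: [0.4919, 0.2113, 0.1078]
eef_rot: [-179.8, -0.2, -180.0]
contact_force: [-0.8, -0.2, 0.3]
gripper_width: 0.0877
gripper_force: 0.0
[0.419 0.212 0.259] [0.4919 0.2113 0.1078] [-0.79 -0.24  0.25]
[258. 214.] 0.75 [0.4852 0.2119 0.08  ]
[258. 214.] 0.75 [0.4926 0.2119 0.06  ]
```

View pics/w2.png

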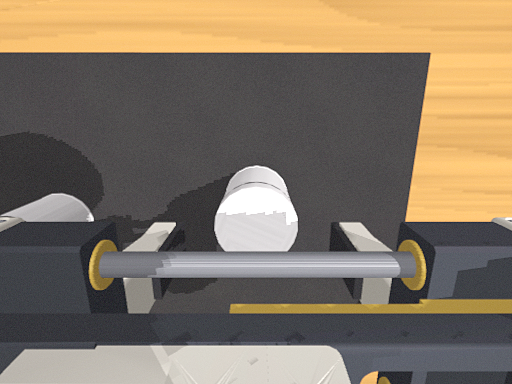

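Tin centred between the fingers (lid about 256,217). Descend, close, lift.

```bash
python3 -m handwheel '[{"grip":-1,"travel":[0.08,0,0.8],"spin":0},{"grip":-1,"travel":[0,0,0.8],"spin":0},{"grip":-1,"travel":[0,0,0.8],"spin":0},{"grip":-1,"travel":[0,0,0.5],"spin":0},{"grip":-1,"travel":[0,0,0],"spin":0},{"grip":1,"travel":[0,0,0],"spin":0},{"grip":1,"travel":[0,0,0],"spin":0},{"grip":1,"travel":[0,0,0],"spin":0}]' 30
python3 -m handwheel '[{"grip":1,"travel":[0,0,0],"spin":0},{"grip":1,"travel":[0,0,0],"spin":0},{"grip":1,"travel":[0,0,0],"spin":0},{"grip":1,"travel":[0,0,0],"spin":0}]'
```

```text
time_s: 7.9
tcp_pos: [0.4912, 0.2117, 0.0376]
eef_rot: [180.0, 0.0, -180.0]
contact_force: [0.4, -0.6, 0.2]
gripper_width: 0.0632
gripper_force: 0.0
time_s: 8.4
tcp_pos: [0.491, 0.2114, 0.0374]
eef_rot: [-180.0, 0.0, -180.0]
contact_force: [-0.6, -1.5, 5.8]
gripper_width: 0.0562
gripper_force: 30.0
```

```bash
python3 -m handwheel '[{"grip":1,"travel":[0,0,-0.3],"spin":0},{"grip":1,"travel":[0,0,-0.6],"spin":0},{"grip":1,"travel":[0,0,-0.6],"spin":0},{"grip":1,"travel":[0,0,-0.5],"spin":0},{"grip":1,"travel":[0,0,0],"spin":0},{"grip":1,"travel":[0,0,0],"spin":0},{"grip":1,"travel":[0,0,0],"spin":0},{"grip":1,"travel":[0,0,0],"spin":0}]'
python3 -m handwheel '[{"grip":1,"travel":[0,0,0],"spin":0},{"grip":1,"travel":[0,0,0],"spin":0}]'
python3 -m handwheel '[{"grip":1,"travel":[0,0,0],"spin":0},{"grip":1,"travel":[0,0,0],"spin":0}]'
python3 -c "
from h import *
s=telemetry.get_state();print(s['joint_torque'],s['contact_force'],s['moment'])"
```

```text
time_s: 9.4
tcp_pos: [0.4908, 0.2113, 0.0866]
eef_rot: [-180.0, -0.0, -180.0]
contact_force: [0.0, 1.1, -1.8]
gripper_width: 0.0564
gripper_force: 30.0
time_s: 9.65
tcp_pos: [0.491, 0.2114, 0.0869]
eef_rot: [-180.0, -0.0, -180.0]
contact_force: [0.7, 0.0, -2.2]
gripper_width: 0.0564
gripper_force: 30.0
time_s: 9.9
tcp_pos: [0.491, 0.2114, 0.0871]
eef_rot: [-180.0, -0.0, -180.0]
contact_force: [-0.1, 0.1, -2.0]
gripper_width: 0.056
gripper_force: 30.0
[ 1.09676275e-03 -4.58245504e+01  2.30785060e+01  5.56364536e+00
 -7.81418569e-02  1.32091059e-04] [-0.08473736  0.08209457 -1.99067276] [-0.00542125  0.00145734  0.0472798 ]
```

Left tin ≈ 2 N (0.2 kg). Set it back slowly, release, and rise.

```bash
python3 -m handwheel '[{"grip":1,"travel":[0,0,0.5],"spin":0},{"grip":1,"travel":[0,0,0.5],"spin":0},{"grip":1,"travel":[0,0,0.4],"spin":0},{"grip":1,"travel":[0,0,0.3],"spin":0},{"grip":1,"travel":[0,0,0.15],"spin":0},{"grip":1,"travel":[0,0,0.1],"spin":0},{"grip":1,"travel":[0,0,0.05],"spin":0},{"grip":1,"travel":[0,0,0],"spin":0}]'
python3 -m handwheel '[{"grip":1,"travel":[0,0,0],"spin":0},{"grip":1,"travel":[0,0,0],"spin":0}]'
```

```text
time_s: 10.9
tcp_pos: [0.4911, 0.2116, 0.0375]
eef_rot: [180.0, 0.0, -180.0]
contact_force: [-0.9, 0.9, 1.7]
gripper_width: 0.0563
gripper_force: 30.0
time_s: 11.15
tcp_pos: [0.4911, 0.2116, 0.0374]
eef_rot: [180.0, 0.0, -180.0]
contact_force: [-2.2, -0.3, 4.2]
gripper_width: 0.0561
gripper_force: 30.0
```

```bash
python3 -m handwheel '[{"grip":-1,"travel":[0,0,0],"spin":0},{"grip":-1,"travel":[0,0,0],"spin":0},{"grip":-1,"travel":[0,0,0],"spin":0},{"grip":-1,"travel":[0,0,0],"spin":0},{"grip":-1,"travel":[0,0,-0.5],"spin":0},{"grip":-1,"travel":[0,0,-1],"spin":0},{"grip":-1,"travel":[0,0,-1],"spin":0},{"grip":-1,"travel":[0,0,-1],"spin":0}]'
python3 -m handwheel '[{"grip":-1,"travel":[0,0,-1],"spin":0},{"grip":-1,"travel":[-0.2,-1,-0.5],"spin":0},{"grip":-1,"travel":[-0.2,-1,0],"spin":0},{"grip":-1,"travel":[-0.2,-1,0],"spin":0},{"grip":-1,"travel":[-0.2,-1,0],"spin":0},{"grip":-1,"travel":[-0.2,-1,0],"spin":0},{"grip":-1,"travel":[-0.2,-1,0],"spin":0},{"grip":-1,"travel":[0,-1,0],"spin":0}]'
python3 -m handwheel '[{"grip":-1,"travel":[0,-0.4,0],"spin":0},{"grip":-1,"travel":[0,0,0],"spin":0}]'
python3 w.py w3
```

```text
time_s: 12.15
tcp_pos: [0.4911, 0.2115, 0.1263]
eef_rot: [180.0, 0.0, -180.0]
contact_force: [0.6, 0.1, 0.1]
gripper_width: 0.0876
gripper_force: 0.0
time_s: 13.15
tcp_pos: [0.5214, 0.0356, 0.163]
eef_rot: [180.0, 0.1, -180.0]
contact_force: [0.1, 0.4, 0.3]
gripper_width: 0.0875
gripper_force: 0.0
time_s: 13.4
tcp_pos: [0.5212, 0.0262, 0.1626]
eef_rot: [180.0, 0.0, 180.0]
contact_force: [0.4, -0.6, 0.2]
gripper_width: 0.0875
gripper_force: 0.0
[0.448 0.026 0.313] [0.5212 0.0262 0.1626] [ 0.38 -0.58  0.23]
[462. 160.] 0.93 [0.4885 0.1958 0.08  ]
[462. 160.] 0.93 [0.4921 0.2104 0.06  ]
```

View pics/w3.png

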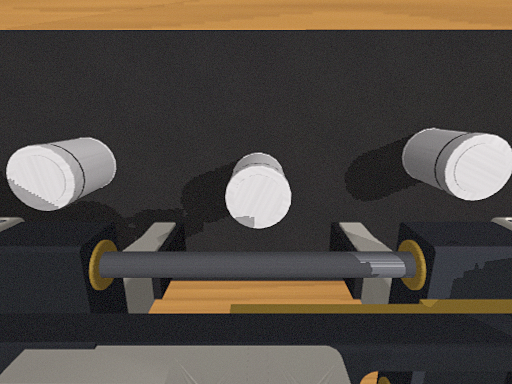

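The left tin is standing at (478,167), the middle lid is centred at (258,194), and the right lid is at (42,176).

```bash
python3 - <<'E'
from h import *
c=viewer.calibration("wrist");A=np.diag([-1.,1,-1,1]);A[:3,3]=telemetry.get_state()["tcp_pos"];T=A@np.array(c["T_tool_cam"])
for px in((258.5,194),(42,176),(478,167)):
    d=T[:3,:3]@np.array([(px[0]-c["cx"])/c["fx"],(px[1]-c["cy"])/c["fy"],1]);print(np.round(T[:3,3]+d*(.08-T[2,3])/d[2],4))
E
```

```text
[0.5172 0.0279 0.08  ]
[ 0.5013 -0.1539  0.08  ]
[0.494  0.2103 0.08  ]
```

```bash
python3 -m handwheel '[{"grip":-1,"travel":[0.08,0.07,1],"spin":0},{"grip":-1,"travel":[0,0,1],"spin":0},{"grip":-1,"travel":[0,0,0.9],"spin":0},{"grip":-1,"travel":[0,0,0.8],"spin":0},{"grip":-1,"travel":[0,0,0.8],"spin":0},{"grip":-1,"travel":[0,0,0.5],"spin":0},{"grip":-1,"travel":[0,0,0],"spin":0},{"grip":1,"travel":[0,0,0],"spin":0}]' 30
python3 -m handwheel '[{"grip":1,"travel":[0,0,0],"spin":0},{"grip":1,"travel":[0,0,0],"spin":0},{"grip":1,"travel":[0,0,0],"spin":0},{"grip":1,"travel":[0,0,0],"spin":0},{"grip":1,"travel":[0,0,0],"spin":0},{"grip":1,"travel":[0,0,0],"spin":0}]'
python3 -m handwheel '[{"grip":1,"travel":[0,0,-0.3],"spin":0},{"grip":1,"travel":[0,0,-0.6],"spin":0},{"grip":1,"travel":[0,0,-0.6],"spin":0},{"grip":1,"travel":[0,0,-0.5],"spin":0},{"grip":1,"travel":[0,0,0],"spin":0},{"grip":1,"travel":[0,0,0],"spin":0},{"grip":1,"travel":[0,0,0],"spin":0},{"grip":1,"travel":[0,0,0],"spin":0}]'
python3 -m handwheel '[{"grip":1,"travel":[0,0,0],"spin":0},{"grip":1,"travel":[0,0,0],"spin":0}]'
python3 -m handwheel '[{"grip":1,"travel":[0,0,0],"spin":0},{"grip":1,"travel":[0,0,0],"spin":0}]'
```

```text
time_s: 14.5
tcp_pos: [0.5196, 0.0286, 0.0377]
eef_rot: [180.0, 0.0, -179.9]
contact_force: [0.3, -0.5, 0.2]
gripper_width: 0.0821
gripper_force: 0.0
time_s: 15.25
tcp_pos: [0.5192, 0.028, 0.0375]
eef_rot: [-180.0, 0.0, -180.0]
contact_force: [-0.3, -3.0, 5.8]
gripper_width: 0.0555
gripper_force: 30.0
time_s: 16.25
tcp_pos: [0.5188, 0.0281, 0.0866]
eef_rot: [-180.0, -0.0, -180.0]
contact_force: [0.7, 0.0, -6.3]
gripper_width: 0.0562
gripper_force: 30.0
time_s: 16.5
tcp_pos: [0.519, 0.0282, 0.0869]
eef_rot: [-180.0, -0.0, -180.0]
contact_force: [-0.1, 0.1, -6.3]
gripper_width: 0.0559
gripper_force: 30.0
time_s: 16.75
tcp_pos: [0.5191, 0.0282, 0.0871]
eef_rot: [180.0, 0.0, -180.0]
contact_force: [-1.0, 0.9, -7.3]
gripper_width: 0.0556
gripper_force: 30.0
```

Middle ≈ 6.5 N, so very likely the heaviest. Set it down and go to the right tin.

```bash
python3 -m handwheel '[{"grip":1,"travel":[0,0,0.5],"spin":0},{"grip":1,"travel":[0,0,0.5],"spin":0},{"grip":1,"travel":[0,0,0.4],"spin":0},{"grip":1,"travel":[0,0,0.3],"spin":0},{"grip":1,"travel":[0,0,0.15],"spin":0},{"grip":1,"travel":[0,0,0.1],"spin":0},{"grip":1,"travel":[0,0,0.05],"spin":0},{"grip":1,"travel":[0,0,0],"spin":0}]'
python3 -m handwheel '[{"grip":1,"travel":[0,0,0],"spin":0},{"grip":1,"travel":[0,0,0],"spin":0}]'
```

```text
time_s: 17.75
tcp_pos: [0.5192, 0.0283, 0.0375]
eef_rot: [180.0, 0.0, -180.0]
contact_force: [-1.7, -0.2, -1.9]
gripper_width: 0.0556
gripper_force: 30.0
time_s: 18.0
tcp_pos: [0.5193, 0.0283, 0.0375]
eef_rot: [180.0, 0.0, -180.0]
contact_force: [-2.9, -0.3, 2.2]
gripper_width: 0.0554
gripper_force: 30.0
```

```bash
python3 -m handwheel '[{"grip":-1,"travel":[0,0,0],"spin":0},{"grip":-1,"travel":[0,0,0],"spin":0},{"grip":-1,"travel":[0,0,0],"spin":0},{"grip":-1,"travel":[0,0,0],"spin":0},{"grip":-1,"travel":[0,0,-0.5],"spin":0},{"grip":-1,"travel":[0,0,-1],"spin":0},{"grip":-1,"travel":[0,0,-1],"spin":0},{"grip":-1,"travel":[0,0,-1],"spin":0}]'
python3 -m handwheel '[{"grip":-1,"travel":[0,0,-1],"spin":0},{"grip":-1,"travel":[0.1,-1,-0.5],"spin":0},{"grip":-1,"travel":[0.1,-1,0],"spin":0},{"grip":-1,"travel":[0.1,-1,0],"spin":0},{"grip":-1,"travel":[0.1,-1,0],"spin":0},{"grip":-1,"travel":[0.1,-1,0],"spin":0},{"grip":-1,"travel":[0.1,-1,0],"spin":0},{"grip":-1,"travel":[0.06,-1,0],"spin":0}]'
python3 -m handwheel '[{"grip":-1,"travel":[0,-0.37,0],"spin":0},{"grip":-1,"travel":[0,0,0],"spin":0}]'
python3 w.py w4
```

```text
time_s: 19.0
tcp_pos: [0.5192, 0.0282, 0.1263]
eef_rot: [180.0, 0.0, -180.0]
contact_force: [0.6, -0.5, 0.5]
gripper_width: 0.0879
gripper_force: 0.0
time_s: 20.0
tcp_pos: [0.5026, -0.1476, 0.1631]
eef_rot: [-180.0, 0.1, -180.0]
contact_force: [-0.2, 0.2, 0.5]
gripper_width: 0.0879
gripper_force: 0.0
time_s: 20.25
tcp_pos: [0.5027, -0.1563, 0.1625]
eef_rot: [180.0, 0.0, 180.0]
contact_force: [-0.5, 0.4, 0.2]
gripper_width: 0.0876
gripper_force: 0.0
[ 0.429 -0.156  0.313] [ 0.5027 -0.1563  0.1625] [-0.52  0.41  0.17]
```

View pics/w4.png

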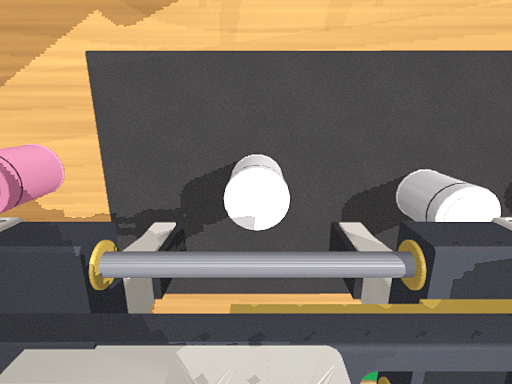

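The right lid is centred at (257,197) and the middle tin stands at (460,205). Grasp and lift.

```bash
python3 -m handwheel '[{"grip":-1,"travel":[0.04,0.02,1],"spin":0},{"grip":-1,"travel":[0,0,1],"spin":0},{"grip":-1,"travel":[0,0,0.9],"spin":0},{"grip":-1,"travel":[0,0,0.8],"spin":0},{"grip":-1,"travel":[0,0,0.8],"spin":0},{"grip":-1,"travel":[0,0,0.5],"spin":0},{"grip":-1,"travel":[0,0,0],"spin":0},{"grip":1,"travel":[0,0,0],"spin":0}]' 30
python3 -m handwheel '[{"grip":1,"travel":[0,0,0],"spin":0},{"grip":1,"travel":[0,0,0],"spin":0},{"grip":1,"travel":[0,0,0],"spin":0},{"grip":1,"travel":[0,0,0],"spin":0},{"grip":1,"travel":[0,0,0],"spin":0},{"grip":1,"travel":[0,0,0],"spin":0}]'
python3 -m handwheel '[{"grip":1,"travel":[0,0,-0.3],"spin":0},{"grip":1,"travel":[0,0,-0.6],"spin":0},{"grip":1,"travel":[0,0,-0.6],"spin":0},{"grip":1,"travel":[0,0,-0.5],"spin":0},{"grip":1,"travel":[0,0,0],"spin":0},{"grip":1,"travel":[0,0,0],"spin":0},{"grip":1,"travel":[0,0,0],"spin":0},{"grip":1,"travel":[0,0,0],"spin":0}]'
python3 -m handwheel '[{"grip":1,"travel":[0,0,0],"spin":0},{"grip":1,"travel":[0,0,0],"spin":0}]'
python3 -m handwheel '[{"grip":1,"travel":[0,0,0],"spin":0},{"grip":1,"travel":[0,0,0],"spin":0}]'
```

```text
time_s: 21.35
tcp_pos: [0.5022, -0.1554, 0.0377]
eef_rot: [-180.0, 0.0, -179.9]
contact_force: [0.8, 0.9, 0.4]
gripper_width: 0.0823
gripper_force: 0.0
time_s: 22.1
tcp_pos: [0.5019, -0.1556, 0.0375]
eef_rot: [-180.0, 0.0, -180.0]
contact_force: [-1.3, -1.6, 5.1]
gripper_width: 0.0557
gripper_force: 30.0
time_s: 23.1
tcp_pos: [0.5014, -0.1555, 0.0866]
eef_rot: [-180.0, -0.1, -180.0]
contact_force: [-0.4, -1.2, -2.5]
gripper_width: 0.0553
gripper_force: 30.0
time_s: 23.35
tcp_pos: [0.5017, -0.1555, 0.0869]
eef_rot: [-180.0, -0.0, -180.0]
contact_force: [0.2, -0.2, -2.6]
gripper_width: 0.0561
gripper_force: 30.0
time_s: 23.6
tcp_pos: [0.5017, -0.1555, 0.0871]
eef_rot: [-180.0, 0.0, -180.0]
contact_force: [-0.3, -0.6, -2.4]
gripper_width: 0.0555
gripper_force: 30.0
```

Right ≈ 2.5 N, so the middle tin is the heaviest. Set this one down and return to the middle.

```bash
python3 -m handwheel '[{"grip":1,"travel":[0,0,0.5],"spin":0},{"grip":1,"travel":[0,0,0.5],"spin":0},{"grip":1,"travel":[0,0,0.4],"spin":0},{"grip":1,"travel":[0,0,0.3],"spin":0},{"grip":1,"travel":[0,0,0.15],"spin":0},{"grip":1,"travel":[0,0,0.1],"spin":0},{"grip":1,"travel":[0,0,0.05],"spin":0},{"grip":1,"travel":[0,0,0],"spin":0}]'
python3 -m handwheel '[{"grip":1,"travel":[0,0,0],"spin":0},{"grip":1,"travel":[0,0,0],"spin":0}]'
```

```text
time_s: 24.6
tcp_pos: [0.5018, -0.1555, 0.0375]
eef_rot: [-180.0, 0.0, -180.0]
contact_force: [-1.3, 0.4, 0.7]
gripper_width: 0.0552
gripper_force: 30.0
time_s: 24.85
tcp_pos: [0.5018, -0.1555, 0.0375]
eef_rot: [-180.0, 0.0, -180.0]
contact_force: [-2.6, 1.4, 4.5]
gripper_width: 0.0556
gripper_force: 30.0
```

```bash
python3 -m handwheel '[{"grip":-1,"travel":[0,0,0],"spin":0},{"grip":-1,"travel":[0,0,0],"spin":0},{"grip":-1,"travel":[0,0,0],"spin":0},{"grip":-1,"travel":[0,0,0],"spin":0},{"grip":-1,"travel":[0,0,-0.5],"spin":0},{"grip":-1,"travel":[0,0,-1],"spin":0},{"grip":-1,"travel":[0,0,-1],"spin":0},{"grip":-1,"travel":[0,0,-1],"spin":0}]'
python3 -m handwheel '[{"grip":-1,"travel":[0,0,-1],"spin":0},{"grip":-1,"travel":[-0.1,1,-0.5],"spin":0},{"grip":-1,"travel":[-0.1,1,0],"spin":0},{"grip":-1,"travel":[-0.1,1,0],"spin":0},{"grip":-1,"travel":[-0.1,1,0],"spin":0},{"grip":-1,"travel":[-0.1,1,0],"spin":0},{"grip":-1,"travel":[-0.1,1,0],"spin":0},{"grip":-1,"travel":[-0.1,1,0],"spin":0}]'
python3 -m handwheel '[{"grip":-1,"travel":[0,0.35,0],"spin":0},{"grip":-1,"travel":[0,0,0],"spin":0}]'
python3 w.py w5
```

```text
time_s: 25.85
tcp_pos: [0.5017, -0.1555, 0.1263]
eef_rot: [-180.0, 0.0, -180.0]
contact_force: [0.5, 0.5, 0.8]
gripper_width: 0.0877
gripper_force: 0.0
time_s: 26.85
tcp_pos: [0.5192, 0.0203, 0.1631]
eef_rot: [180.0, 0.1, -180.0]
contact_force: [1.6, -0.0, -1.2]
gripper_width: 0.0874
gripper_force: 0.0
time_s: 27.1
tcp_pos: [0.519, 0.0285, 0.1625]
eef_rot: [180.0, 0.0, -179.9]
contact_force: [0.3, -0.2, -0.4]
gripper_width: 0.0877
gripper_force: 0.0
[0.445 0.028 0.313] [0.519  0.0285 0.1625] [ 0.31 -0.19 -0.36]
[460. 164.] 0.81 [0.489  0.1964 0.08  ]
[460. 164.] 0.81 [0.4928 0.2108 0.06  ]
```

View pics/w5.png

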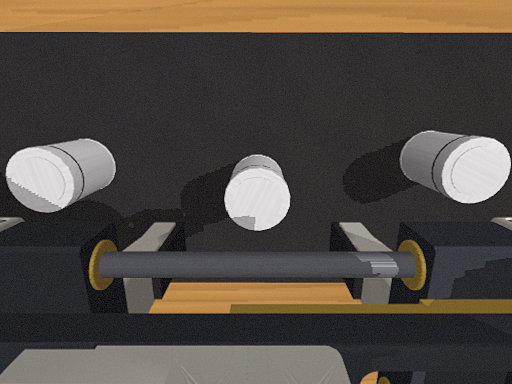

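All three stand upright, at lids (42,178), (257,197) and (475,168). Grasp the middle tin and raise it 18 cm.

```bash
python3 -m handwheel '[{"grip":-1,"travel":[0,0,1],"spin":0},{"grip":-1,"travel":[0,0,1],"spin":0},{"grip":-1,"travel":[0,0,0.9],"spin":0},{"grip":-1,"travel":[0,0,0.8],"spin":0},{"grip":-1,"travel":[0,0,0.8],"spin":0},{"grip":-1,"travel":[0,0,0.5],"spin":0},{"grip":-1,"travel":[0,0,0],"spin":0},{"grip":1,"travel":[0,0,0],"spin":0}]' 35
python3 -m handwheel '[{"grip":1,"travel":[0,0,0],"spin":0},{"grip":1,"travel":[0,0,0],"spin":0},{"grip":1,"travel":[0,0,0],"spin":0},{"grip":1,"travel":[0,0,0],"spin":0},{"grip":1,"travel":[0,0,0],"spin":0},{"grip":1,"travel":[0,0,0],"spin":0}]'
python3 -m handwheel '[{"grip":1,"travel":[0,0,-0.3],"spin":0},{"grip":1,"travel":[0,0,-0.7],"spin":0},{"grip":1,"travel":[0,0,-0.9],"spin":0},{"grip":1,"travel":[0,0,-0.9],"spin":0},{"grip":1,"travel":[0,0,-0.9],"spin":0},{"grip":1,"travel":[0,0,-0.9],"spin":0},{"grip":1,"travel":[0,0,-0.9],"spin":0},{"grip":1,"travel":[0,0,-0.9],"spin":0}]'
python3 -m handwheel '[{"grip":1,"travel":[0,0,-0.6],"spin":0},{"grip":1,"travel":[0,0,-0.3],"spin":0},{"grip":1,"travel":[0,0,0],"spin":0},{"grip":1,"travel":[0,0,0],"spin":0},{"grip":1,"travel":[0,0,0],"spin":0},{"grip":1,"travel":[0,0,0],"spin":0},{"grip":1,"travel":[0,0,0],"spin":0},{"grip":1,"travel":[0,0,0],"spin":0}]'
python3 -c "
from h import *
snap('side','end')"
```

```text
time_s: 28.2
tcp_pos: [0.5196, 0.0282, 0.0377]
eef_rot: [180.0, 0.0, -180.0]
contact_force: [0.1, 0.4, -0.3]
gripper_width: 0.0822
gripper_force: 0.0
time_s: 28.95
tcp_pos: [0.5193, 0.0283, 0.0374]
eef_rot: [180.0, 0.0, -180.0]
contact_force: [-1.7, 0.7, 6.5]
gripper_width: 0.0556
gripper_force: 35.0
time_s: 29.95
tcp_pos: [0.5178, 0.028, 0.1969]
eef_rot: [-180.0, -0.1, -180.0]
contact_force: [0.3, 0.3, -6.2]
gripper_width: 0.0554
gripper_force: 35.0
time_s: 30.95
tcp_pos: [0.5191, 0.0282, 0.2195]
eef_rot: [-180.0, -0.0, -180.0]
contact_force: [-0.5, -0.4, -7.1]
gripper_width: 0.0557
gripper_force: 35.0
```

View pics/end.png

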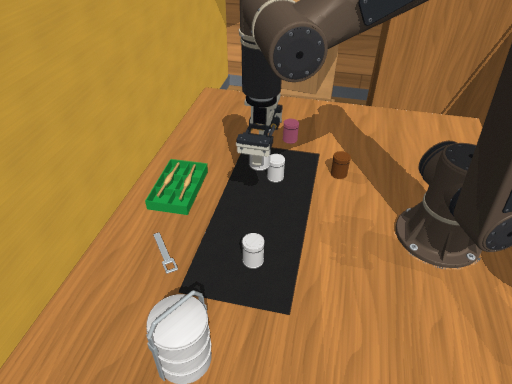

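The middle tin is held upright at (260,158). The left (253,251) and right (276,168) tins stand in place, and nothing else has moved. Handing in.

```bash
python3 -c "
from h import *
print(close_job())"
```

```text
the job is handed in; nothing more can be done
None
```

The middle tin is the heaviest (about 6.5 N, against 2.0 N for the left and 2.5 N for the right); I handed the job in with it held upright about 18 cm above the mat, the other two back in their places and nothing else visibly moved, but no verdict came back.

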